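# Index the sample carousel on by one hole

### The arm

A 6-joint arm with a two-finger parallel gripper is mounted at the origin on the work surface. World frame = base frame: x ahead of the robot, y to its left, z up, the work surface at z = 0. Lengths are in mm, angles in rad, forces in N, time in s.
With the tool pointing down it reaches from about 275 to 750 mm from the base axis. Payload 10.2 kg.
Tool frame: the origin (TCP) lies at the very end of the fingers, on their centre line; the grasp point (between the pads) lies tcp_to_grasp behind it (tcp_to_grasp is the distance from the TCP to the grasp point, in mm); z points along the fingers, y is the direction in which the jaws open and shut (so a half turn about z gives the same grasp; the last joint's range is limited). The gripper opens to 85 mm and grips with 20 to 120 N. Pads are 22 mm wide; open, the fingers measure 114 mm over their backs; the gripper's body (76 mm by 85 mm) begins 54 mm behind the grasp point. The pads swing forward as they close: fully open they stand 13 mm farther back than shut.
Start: joints at [-1.395, 0.313, 1.498, -0, 1.331, -0.223], TCP at [203.852, -483.813, 231.294] pointing down, gripper open.
Joint ranges: [-2.94, 2.94], [-0.97, 2.17], [0.19, 2.56], [-1.23, 4.37], [0.02, 3.11], [-2.88, 2.88]. Speed limits (rad/s): [2.39, 2.39, 3.01, 3.14, 3.14, 3.14].

### API

Orientations are given as a 3x3 rotation matrix whose columns are the frame's x, y, z axes.
In Python, from station import state, capture, calibration, hand_in, tcp_to_grasp gives the robot as it stands. The module is installed in compiled form; this text tells all that it offers.
- The arm moves only by the shell command python3 -m handwheel 'ROWS' [FORCE]. ROWS is JSON, a list of rows, each a list of 3 entries, a list of its own where there are three numbers: the shift along the tool's x, y, z in m, then the turn, a rotation vector about the tool's x, y, z in rad, then the opening in per cent of the stroke, from 0 (shut) to 100 (fully open). A call has exactly 10 rows; each row shifts and turns the pose as measured when the row begins, along the tool's axes as they then stand; what a row does not reach is not made up. A row lasts 1/8 s, in which the tool goes at most 62.5 mm and 10.7 degrees, less where a joint would pass 70% of its speed; a pose out of reach is approached as far as the arm can. A call with a gripper value outside its range is refused whole. The fingers move at their own pace and stop on an object; FORCE is the grip in N (left out, the last holds). Time passes only in rows, so rows that do not move let the fingers close, or fill a call up. It gives the time, the measured TCP pose, the force and the opening at its end, in the units of the state.
- state(): the state, without advancing time (a new reading comes with each control period).
- capture(name): name is "scene" or "top" or "wrist"; returns the picture (400x640x3 uint8, red, green, blue); there is no depth.
- calibration(name): a dict with "fov_y" (degrees; the focal length in pixels is half the picture's height over the tangent of half this angle, whatever the lens; pixels are square), "cx", "cy" (the principal point, pixels), "extrinsics" (4x4, takes a point from world to camera coordinates). Camera axes: x right, y up, looking along -z (the intrinsics and any distortion apply to the point x, -y, -z); pixel columns grow to the right and rows downward; lengths in mm; the calibration is good to about 2 mm. A picture is of the moment at which its call begins: read the wrist's pose just before it. calibration takes no time and is no camera call; for the wrist camera it gives the pose at the moment of the call.
- hand_in(): hands the job in, once; it reports no verdict.
The state is a dict: "t": time; "joint_positions": joint angles; "qd": joint speeds; "joint_torque": joint torques, N m; "ee_pos": TCP position; "eef_rot": TCP orientation; "contact_force": force on the tool from outside, world axes, zero at the start; "wrist_torque": the same for the moment, N m; "gripper_width": finger opening in mm.
Only numpy, scipy, OpenCV 4.12 (cv2) and the standard library are available. Lean on these libraries where they do the work, as an engineer would, in place of code of your own. Each camera call takes 0.05 s, during which the arm holds its last target.

### The job

Move the sample carousel on by one place so that the next tube stands in front of the barcode reader: press the index plunger on the end of the carousel's arm down with a fingertip, swing the arm anticlockwise seen from above (the way the arrow on the rim points) to the next hole, and let the plunger spring up into it, then take the hand away. Go neither backwards nor on past that hole; do not grip or lift the tubes, which must stay standing in their wells, and leave the rack, the pump bottle and the dish where they are.

Things in the scene. Friction and masses are not known exactly. Their poses are not given: they have to be found in the camera images.
- station: Fixed, heavy carousel stand: a white drum 340 mm across, 33 mm high. Origin: centre of its underside, on the carousel's vertical axis; z up; -x points at the start hole (yaw within 0.45 rad). In its top a dark 7 mm slot of radius 145 mm runs all round, with 10 index holes 15 mm across, one every 36 degrees (0.6283 rad, 91 mm of arc). A dark arrow on the rim points anticlockwise.
- reader (a point): Centre of the window of the white barcode reader (80 mm wide, 113 mm high) fixed beside the drum; the window is 205 mm from the axis and 78 mm above the work surface, 108 degrees clockwise from the start hole. The tube before it stands in the nearest well.
- carousel (a joint): Angle of the carousel (rad), 0 at the start hole, growing anticlockwise seen from above; next hole at +0.6283. A 210 mm aluminium disc (top 44 mm above the work surface) with 10 white wells, 72 mm at the rim, and a steel index arm 26 mm wide, top at 48 to 54 mm, reaching over the slot. Unlocked it takes 0.12 N m (1 N at the plunger) to turn and stays put; locked it has 0.012 rad play.
- plunger (a joint): How far the index plunger is pressed (m): 0 up, 0.009 fully down; a spring returns it, 3.5 N rising to 7.5 N. Up, its collar fills the hole and locks the carousel; pressed over 0.005 (best 0.007 to 0.008) the collar is under the ring and the thin shank passes along the slot. Let go between holes it stays 0.005 down; it springs up when within about 1.8 mm of a hole's centre.
- plunger_pin: The index plunger itself, cap and pin in one; its origin is on its vertical axis at the level of the work surface when the plunger is up.
- plunger_top (a point): Centre of the flat top of the plunger's black mushroom cap, 26 mm across, 12 mm thick, on the end of the index arm: 145 mm from the axis, 78 mm above the work surface when up, 69 mm fully down. Moves with plunger and carousel. Closed fingertips pressing from straight above carry it along by friction. Wells and tubes stay over 50 mm from its centre.
- next_hole (a point): Centre of the next index hole at the level of the drum's top (33 mm above the work surface), on the slot's circle, 36 degrees anticlockwise from the start hole. The plunger's cap has to end right above it.
- tube1: Sample tube (before the reader at the start) standing loose in a well of the carousel, 80 mm from the axis: 16 mm across, 85 mm high with its yellow cap, white label, 16 g. Origin: centre of its bottom, 47 mm above the work surface; z up along the tube.
- tube2: Sample tube (next for the reader) standing loose in a well of the carousel, 80 mm from the axis: 16 mm across, 85 mm high with its yellow cap, white label, 16 g. Origin: centre of its bottom, 47 mm above the work surface; z up along the tube.
- tube3: Sample tube standing loose in a well of the carousel, 80 mm from the axis: 16 mm across, 85 mm high with its yellow cap, white label, 16 g. Origin: centre of its bottom, 47 mm above the work surface; z up along the tube.
- tube4: Sample tube standing loose in a well of the carousel, 80 mm from the axis: 16 mm across, 85 mm high with its yellow cap, white label, 16 g. Origin: centre of its bottom, 47 mm above the work surface; z up along the tube.
- tube5: Sample tube standing loose in a well of the carousel, 80 mm from the axis: 16 mm across, 85 mm high with its yellow cap, white label, 16 g. Origin: centre of its bottom, 47 mm above the work surface; z up along the tube.
- tube6: Sample tube standing loose in a well of the carousel, 80 mm from the axis: 16 mm across, 85 mm high with its yellow cap, white label, 16 g. Origin: centre of its bottom, 47 mm above the work surface; z up along the tube.
- tube7: Sample tube standing loose in a well of the carousel, 80 mm from the axis: 16 mm across, 85 mm high with its yellow cap, white label, 16 g. Origin: centre of its bottom, 47 mm above the work surface; z up along the tube.
- rack: Bystander: white foam tube rack 110 x 200 x 28 mm, some capped tubes in it up to 93 mm high, origin under its centre.
- pump_bottle: Bystander: white pump bottle 70 mm across, 188 mm high, origin under its centre.
- cap_dish: Bystander: shallow clear dish 90 mm across, 16 mm high, with loose yellow caps in it, origin under its centre.

How it is judged:
By the outcome, as a careful person would: the job done as asked, in the order asked, and still so for the second after the job is handed in, with the robot touching nothing.
It also fails if it takes over 38 s, if anything falls off the work surface, if the arm or the gripper's body presses on something with over 40 N, if the wrist force passes 120 N, or if a joint passes its speed limit or range.

## Working session

There is one attempt and no reset: what is moved stays moved. The work goes in short steps, Python scripts to look and compute and a shell command to move; the robot and the scene stay as the last step left them, time stands still between calls to the robot, and variables do not carry over. Pictures are saved under pics/ and viewed, and the job is handed in when it is done.

```bash
mkdir -p pics
python3 - <<'E'
from station import *
import cv2
for n in ("scene","top","wrist"):
    c=calibration(n); print(n,c)
    im=capture(n); cv2.imwrite(f"pics/{n}0.png",im[:,:,::-1])
s=state();print(s, tcp_to_grasp)
E
```

```text
scene {'fov_y': 55.72636243418076, 'cx': 317.7611987518209, 'cy': 198.1676853918831, 'extrinsics': array([[ 7.66526079e-01,  6.41935805e-01,  1.88730609e-02,
        -3.96354632e+02],
       [-4.34922406e-01,  4.97263263e-01,  7.50714159e-01,
         2.00378696e+02],
       [ 4.72525418e-01, -5.83650298e-01,  6.60357524e-01,
        -1.30361154e+03],
       [ 0.00000000e+00,  0.00000000e+00,  0.00000000e+00,
         1.00000000e+00]])}
top {'fov_y': 44.09357548071707, 'cx': 311.9206533209946, 'cy': 198.14539061566524, 'extrinsics': array([[-4.75042633e-03, -9.99903649e-01, -1.30432680e-02,
        -6.12020059e+01],
       [ 9.95464020e-01, -5.96793008e-03,  9.49514014e-02,
        -5.77136551e+02],
       [-9.50200940e-02, -1.25330443e-02,  9.95396456e-01,
        -1.45320833e+03],
       [ 0.00000000e+00,  0.00000000e+00,  0.00000000e+00,
         1.00000000e+00]])}
wrist {'fov_y': 59.44830210739343, 'cx': 324.47754555450155, 'cy': 194.96519320428308, 'extrinsics': array([[ 3.89419763e-01, -9.21058996e-01, -1.60452294e-03,
        -5.23928133e+02],
       [ 8.73035123e-01,  3.69669
[... 347 characters left out ...]
3e+00, -2.23394674e-01]), 'qd': array([-0.00087216, -0.00215777, -0.00329341, -0.00094114,  0.00289173,
        0.00064532]), 'joint_torque': array([ 1.42215118e-03, -4.12372971e+01, -2.59794509e+01, -1.65094420e-04,
        3.25856941e-03, -5.69491675e-06]), 'ee_pos': array([ 203.81406011, -483.62289434,  230.88390627]), 'eef_rot': array([[ 9.21534179e-01,  3.88297216e-01, -1.68066896e-04],
       [ 3.88297195e-01, -9.21533721e-01,  9.42591244e-04],
       [ 2.11126244e-04, -9.33889952e-04, -9.99999542e-01]]), 'contact_force': array([-0.53106285, -0.42742902, -0.73126717]), 'wrist_torque': array([-0.01883977,  0.00659467,  0.02525872]), 'gripper_width': 85.34000064036145} 18.700000000000003
```

View pics/scene0.png

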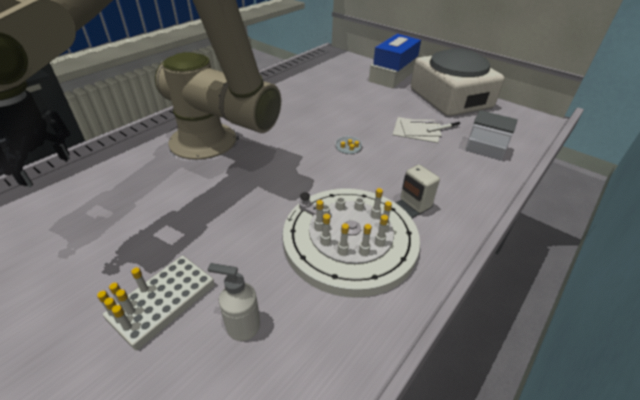

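View pics/top0.png

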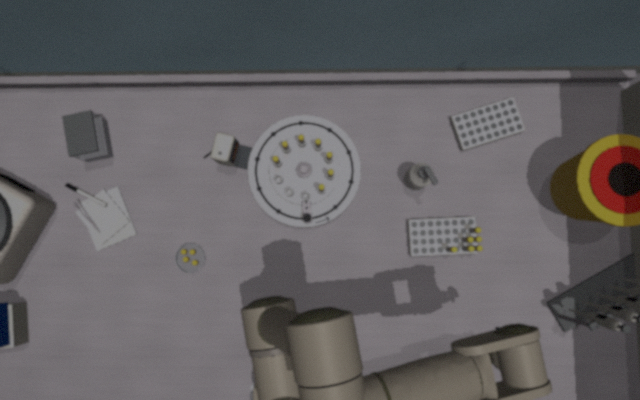

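View pics/wrist0.png

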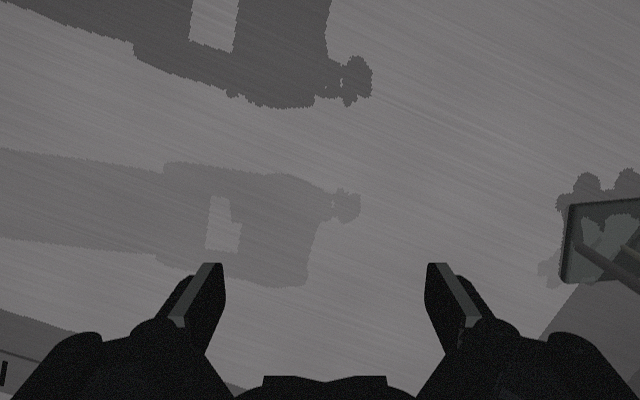

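The top view shows the drum near (304,171) and the plunger cap near (307,217). I'll enlarge both.

Run:
```python
import cv2
im=cv2.imread("pics/top0.png")[105:240,230:380]
cv2.imwrite("pics/topc.png",cv2.resize(im,None,fx=5,fy=4.4 and 5,interpolation=cv2.INTER_CUBIC)[:600+75])
im=cv2.imread("pics/scene0.png")[180:295,275:425]
cv2.imwrite("pics/scenec.png",cv2.resize(im,None,fx=5,fy=5,interpolation=cv2.INTER_CUBIC))
im=cv2.imread("pics/top0.png")[110:230,240:370]
cv2.imwrite("pics/topc.png",cv2.resize(im,None,fx=5,fy=5,interpolation=cv2.INTER_CUBIC))
```

```text
(no output)
```

View pics/topc.png

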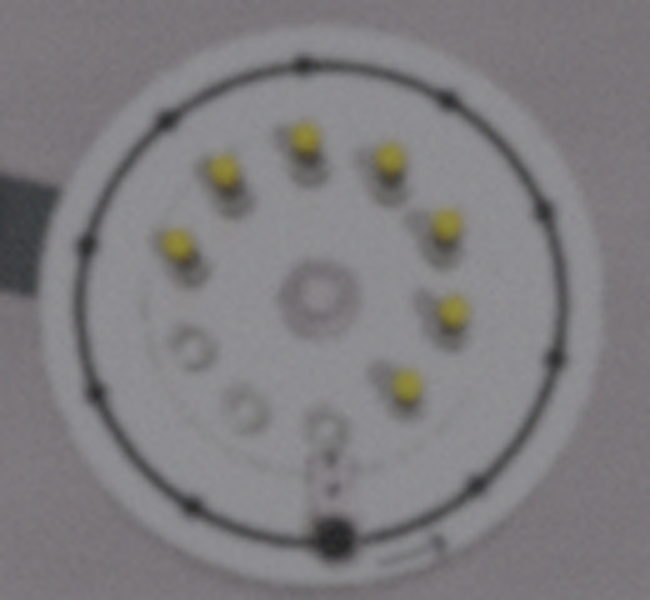

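View pics/scenec.png

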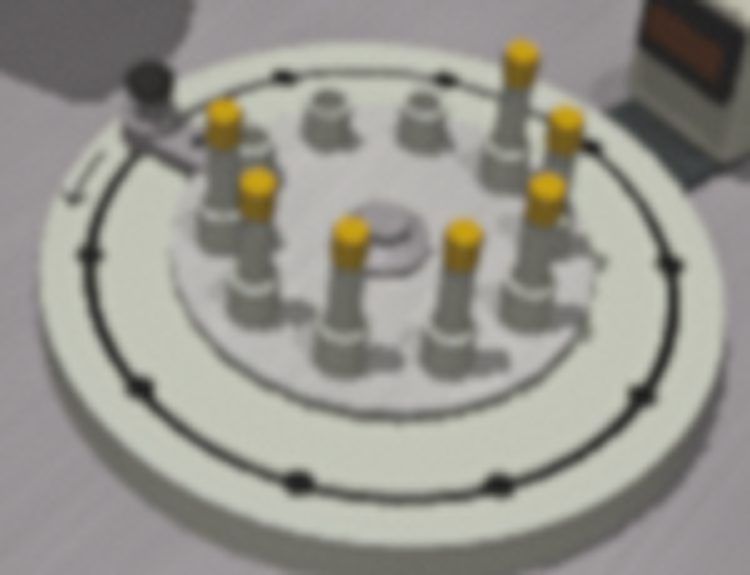

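```bash
cat > h.py <<'E'
import numpy as np
from station import calibration
def proj(c,P,k=0):
    P=np.atleast_2d(P); q=P@c["extrinsics"][:3,:3].T+c["extrinsics"][:3,3]
    f=200/np.tan(np.radians(c["fov_y"]/2)); x=q[:,0]/-q[:,2]; y=-q[:,1]/-q[:,2]; r=1+k*(x*x+y*y)
    return np.c_[c["cx"]+f*x*r, c["cy"]+f*y*r]
def ray(c,uv,z):
    f=200/np.tan(np.radians(c["fov_y"]/2))
    d=np.array([(uv[0]-c["cx"])/f,-(uv[1]-c["cy"])/f,-1]); R=c["extrinsics"][:3,:3]; o=-R.T@c["extrinsics"][:3,3]; d=R.T@d
    return o+d*(z-o[2])/d[2]
E
python3 - <<'E'
from h import *
from scipy.optimize import least_squares
T=np.array([(478,486),(556,359),(545,212),(449,100),(305,66),(168,121),(87,244),(96,393),(194,507)])
S=np.array([(89,255),(139,388),(299,483),(499,486),(642,397),(670,265),(590,147),(445,79),(284,77)])
T=(T+.5)/5-.5+[240,110]; S=(S+.5)/5-.5+[275,180]
ct,cs=calibration("top"),calibration("scene")
def H(p,z=33):
    a=p[2]+np.pi+np.arange(1,10)*np.pi/5
    return np.c_[p[0]+145*np.cos(a),p[1]+145*np.sin(a),a*0+z]
for name,L in (("top",[(ct,T)]),("scene",[(cs,S)]),("both",[(ct,T),(cs,S)])):
  for kk in (0,1):
    f=lambda p: np.concatenate([(proj(c,H(p),p[3+i]*kk)-o).ravel() for i,(c,o) in enumerate(L)])
    r=least_squares(f,[590,-40,0]+[0]*len(L)); print(name,kk,r.x.round(4),np.sqrt(np.mean(r.fun**2)))
p=r.x
a=p[2]+np.pi
print("plunger",p[0]+145*np.cos(a),p[1]+145*np.sin(a),"next",p[0]+145*np.cos(a+.6283),p[1]+145*np.sin(a+.6283))
print("top cap ray", ray(ct,(240+335/5,110+538/5),76), "scene", ray(cs,(275+148/5,180+74/5),78))
E
```

```text
top 0 [ 6.612856e+02 -4.069480e+01  6.650000e-02  0.000000e+00] 0.12478146188118826
top 1 [ 6.611999e+02 -4.071890e+01  6.650000e-02  4.130000e-02] 0.12219978500109048
scene 0 [ 6.594862e+02 -4.331200e+01  6.430000e-02  0.000000e+00] 0.10252041009266456
scene 1 [ 6.593883e+02 -4.328060e+01  6.430000e-02  1.100000e-02] 0.1001749996871638
both 0 [ 6.60080e+02 -4.20849e+01  6.50000e-02  0.00000e+00  0.00000e+00] 0.42045905196004474
both 1 [ 6.598816e+02 -4.214990e+01  6.510000e-02  3.534000e-01 -1.950000e-02] 0.3746803629674982
plunger 515.188491106434 -51.57898855951418 next 548.3630039276513 -134.82458351426496
top cap ray [515.78649762 -50.4406987   76.        ] scene [514.98473895 -52.79024079  78.        ]
```

Run:
```python
from h import *
from station import state
c=calibration("wrist");s=state();E=c["extrinsics"]
o=-E[:3,:3].T@E[:3,3]; print("cam world",o,"in tool",s["eef_rot"].T@(o-s["ee_pos"]),"axis tool",s["eef_rot"].T@-E[2,:3])
# clearances
cs=calibration("scene")
ct=calibration("top")
print("bottle",ray(ct,(415,176),150),"rack",ray(ct,(443,237),28),ray(ct,(480,237),93),"dish",ray(ct,(190,257),5))
```

```text
cam world [ 278.90193016 -451.58026798  373.48880869] in tool [  81.66820828   -0.50512708 -142.58725374] axis tool [-3.18288974e-01 -7.47280135e-05  9.47993736e-01]
bottle [ 624.57322335 -349.78566365  150.        ] rack [ 458.73681601 -452.16863271   28.        ] [ 457.22126073 -540.20122759   93.        ] dish [402.70092158 304.77077892   5.        ]
```

```bash
python3 -m handwheel '[[[0.045,-0.0277,0],[0,0,0],0],[[0.045,-0.0277,0],[0,0,0],0],[[0.045,-0.0277,0],[0,0,0],0],[[0.045,-0.0277,0],[0,0,0],0],[[0.045,-0.0277,0],[0,0,0],0],[[0.045,-0.0277,0],[0,0,0],0],[[0.045,-0.0277,0],[0,0,0],0],[[0.045,-0.0277,0],[0,0,0],0],[[0.045,-0.0277,0],[0,0,0],0],[[0,0,0],[0,0,0],0]]'
```

```text
t: 1.4
ee_pos: [487.8, -84.0, 229.7]
eef_rot: [[0.922, 0.386, -0.001], [0.386, -0.922, 0.003], [0.0, -0.003, -1.0]]
contact_force: [-0.7, 0.3, -0.3]
gripper_width: -0.3
```

```bash
python3 -m handwheel '[[[0,0,0],[0,0,0.111],0],[[0,0,0],[0,0,0.111],0],[[0,0,0],[0,0,0.111],0],[[0.015,-0.0155,0],[0,0,0],0],[[0.0145,-0.015,0.01],[0,0,0],0],[[0,0,0.02],[0,0,0],0],[[0,0,0.02],[0,0,0],0],[[0,0,0.02],[0,0,0],0],[[0,0,0],[0,0,0],0],[[0,0,0],[0,0,0],0]]'
python3 - <<'E'
from h import *
from station import *
import cv2
s=state(); c=calibration("wrist"); im=capture("wrist"); print(s["ee_pos"],s["eef_rot"].round(4))
print("pred cap top",proj(c,[515.2,-51.6,78]),"next",proj(c,[548.4,-134.8,33]), "tcp proj",proj(c,s["ee_pos"]))
cv2.imwrite("pics/w1.png",im[:,:,::-1])
import numpy as np; np.save("w1.npy",c["extrinsics"])
E
```

```text
t: 2.65
ee_pos: [512.6, -58.6, 157.4]
eef_rot: [[0.999, 0.045, -0.004], [0.045, -0.999, 0.002], [-0.004, -0.002, -1.0]]
contact_force: [0.2, -0.2, -0.4]
gripper_width: 0.3
[512.59235005 -58.60027179 157.36704505] [[ 0.999   0.0447 -0.0045]
 [ 0.0447 -0.999   0.0017]
 [-0.0044 -0.0019 -1.    ]]
pred cap top [[315.06382968 200.14948678]] next [[426.86482175 144.36660971]] tcp proj [[325.27233216 264.2199451 ]]
```

View pics/w1.png

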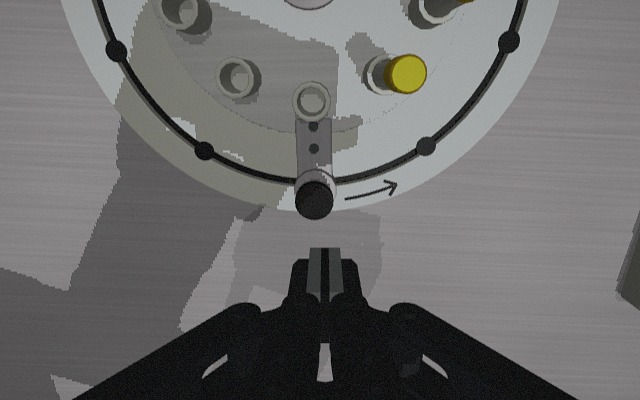

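The wrist view agrees with the fit: cap at (314,201), predicted (315,200); next hole at (426,146), predicted (427,144). I'll refine with the wrist pixels.

Run:
```python
import cv2
im=cv2.imread("pics/w1.png")
a=cv2.resize(im[30:220,190:450],None,fx=3,fy=3,interpolation=cv2.INTER_CUBIC); cv2.imwrite("pics/w1c.png",a)
```

```text
(no output)
```

View pics/w1c.png

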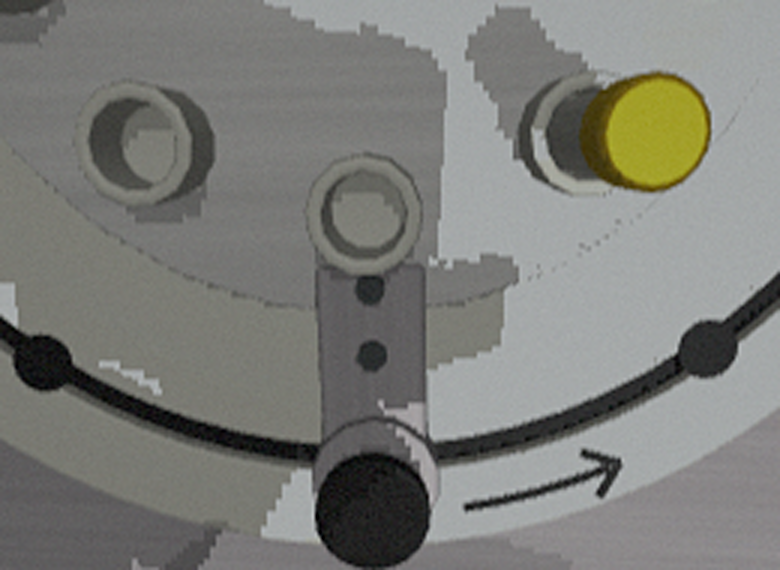

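Run:
```python
from h import *
from scipy.optimize import least_squares
c=calibration("wrist"); c["extrinsics"]=np.load("w1.npy")
ob=np.array([(425.8,145.7),(204.2,150.4),(116,50),(509,42),(314.2,200.2)])
k=np.array([1,9,8,2,0])
def P(p):
    a=p[2]+np.pi+k*np.pi/5
    return np.c_[p[0]+145*np.cos(a),p[1]+145*np.sin(a),[33]*4+[78]]
f=lambda p:(proj(c,P(p))-ob).ravel()
r=least_squares(f,[660,-42,.065]);print(r.x,r.fun.round(1)); print(P(r.x)); print(ray(c,ob[4],78),ray(c,ob[0],33))
```

```text
[ 6.58831665e+02 -4.13951272e+01  6.54342504e-02] [-0.  -0.  -0.  -0.5  0.4 -0.2 -0.  -0.6 -0.3  1.4]
[[ 547.3481531  -134.11204377   33.        ]
 [ 536.20233747   35.98089018   33.        ]
 [ 605.10293691   93.28309593   33.        ]
 [ 623.13724543 -181.93305245   33.        ]
 [ 514.14197307  -50.87632431   78.        ]]
[515.13690271 -51.02156611  78.        ] [ 547.33829808 -134.12899724   33.        ]
```

```bash
python3 -m handwheel '[[[0.0023,-0.0074,0.015],[0,0,-0.02],0],[[0,0,0.015],[0,0,0],0],[[0,0,0.015],[0,0,0],0],[[0,0,0.01],[0,0,0],0],[[0,0,0],[0,0,0],0],[[0,0,0],[0,0,0],0],[[0,0,0],[0,0,0],0],[[0,0,0],[0,0,0],0],[[0,0,0],[0,0,0],0],[[0,0,0],[0,0,0],0]]'
python3 - <<'E'
from station import *
s=state(); print(s["ee_pos"],s["eef_rot"].round(4),s["contact_force"])
E
```

```text
t: 3.95
ee_pos: [515.0, -50.7, 99.9]
eef_rot: [[0.998, 0.066, -0.002], [0.066, -0.998, 0.001], [-0.002, -0.001, -1.0]]
contact_force: [-0.1, -0.3, 0.4]
gripper_width: -0.3
[515.04154174 -50.71125631  99.87925452] [[ 9.978e-01  6.620e-02 -2.100e-03]
 [ 6.620e-02 -9.978e-01  9.000e-04]
 [-2.000e-03 -1.100e-03 -1.000e+00]] [-0.05245051 -0.34765774  0.40856042]
```

```bash
python3 -m handwheel '[[[-0.0004,0.0004,0.007],[0,0,0],0],[[0,0,0.007],[0,0,0],0],[[0,0,0],[0,0,0],0],[[0,0,0],[0,0,0],0],[[0,0,0],[0,0,0],0],[[0,0,0],[0,0,0],0],[[0,0,0],[0,0,0],0],[[0,0,0],[0,0,0],0],[[0,0,0],[0,0,0],0],[[0,0,0],[0,0,0],0]]'
python3 - <<'E'
from h import *
from station import *
import cv2
s=state(); print(s["ee_pos"],s["contact_force"]); c=calibration("wrist")
for n in ("wrist","scene"):
    im=capture(n)
    if n=="scene": im=cv2.resize(im[190:240,275:345],None,fx=9,fy=9,interpolation=cv2.INTER_CUBIC)
    cv2.imwrite(f"pics/{n}2.png",im[:,:,::-1])
print(state()["ee_pos"])
E
```

```text
t: 5.2
ee_pos: [514.6, -51.2, 84.9]
eef_rot: [[0.998, 0.066, -0.002], [0.066, -0.998, 0.001], [-0.002, -0.001, -1.0]]
contact_force: [0.6, 0.3, 0.0]
gripper_width: -0.0
[514.62599528 -51.164514    84.92015835] [0.59707228 0.31637888 0.00271992]
[514.61858374 -51.17520588  84.91574379]
```

View pics/wrist2.png

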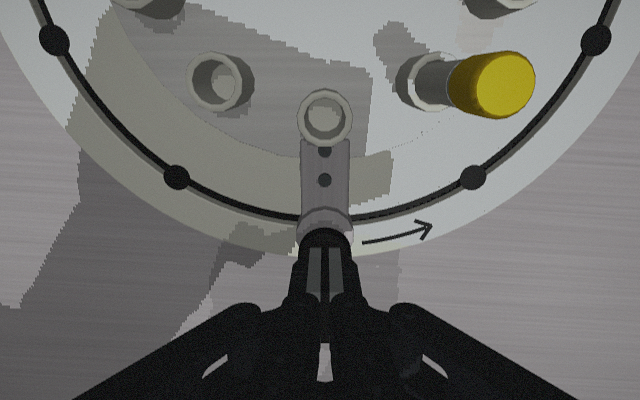

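View pics/scene2.png

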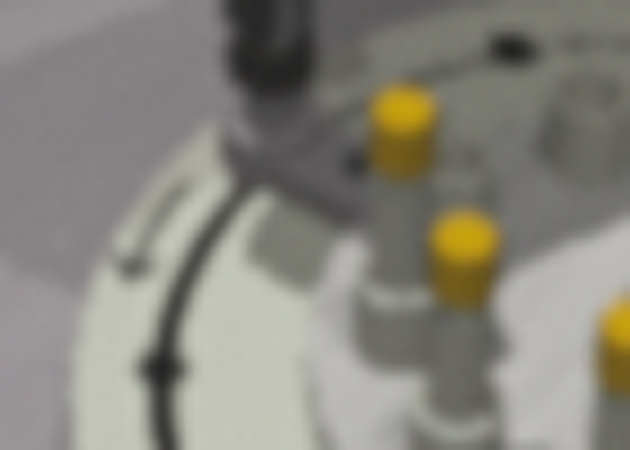

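Fingertips are centred over the cap: tip about (325,247) in the wrist picture, cap right beneath it. Pressing now.

```bash
python3 -m handwheel '[[[0,0,0.006],[0,0,0],0],[[0,0,0.003],[0,0,0],0],[[0,0,0.002],[0,0,0],0],[[0,0,0.002],[0,0,0],0],[[0,0,0.0015],[0,0,0],0],[[0,0,0],[0,0,0],0],[[0,0,0],[0,0,0],0],[[0,0,0],[0,0,0],0],[[0,0,0],[0,0,0],0],[[0,0,0],[0,0,0],0]]'
```

```text
t: 6.55
ee_pos: [514.8, -51.2, 72.0]
eef_rot: [[0.998, 0.067, -0.001], [0.067, -0.998, 0.0], [-0.001, -0.0, -1.0]]
contact_force: [-2.4, 0.8, 6.2]
gripper_width: -0.2
```

```bash
python3 -m handwheel '[[[0,0,0.001],[0,0,0],0],[[0,0,0.0006],[0,0,0],0],[[0,0,0],[0,0,0],0],[[0.0001,0.003,0],[0,0,-0.02],0],[[0.0001,0.0058,0],[0,0,-0.04],0],[[0.0001,0.0058,0],[0,0,-0.04],0],[[0.0001,0.0058,0],[0,0,-0.04],0],[[0.0001,0.003,0],[0,0,-0.02],0],[[0,0,0],[0,0,0],0],[[0,0,0],[0,0,0],0]]'
python3 - <<'E'
from h import *
from station import *
s=state(); e=s["ee_pos"]; print(e,s["contact_force"])
d=e[:2]-[659.3,-41.7]; print("r",np.hypot(*d),"th",np.arctan2(-d[1],-d[0])-.0652,"yaw",np.arctan2(s["eef_rot"][1,0],s["eef_rot"][0,0])-.0652)
import cv2
im=capture("wrist"); cv2.imwrite("pics/w3.png",im[:,:,::-1])
E
```

```text
t: 7.8
ee_pos: [518.4, -75.2, 73.3]
eef_rot: [[0.973, 0.231, -0.001], [0.231, -0.973, -0.001], [-0.001, 0.001, -1.0]]
contact_force: [-1.7, 0.5, 5.0]
gripper_width: -0.0
[518.39084166 -75.19979285  73.26231009] [-1.72591348  0.49891381  5.01597421]
r 144.83655279455166 th 0.1682073065131472 yaw 0.1677816842743931
```

View pics/w3.png

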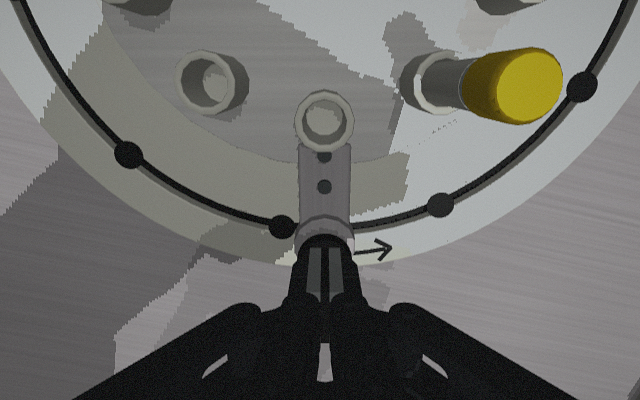

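```bash
python3 -m handwheel '[[[0,0,0.0018],[0,0,0],0],[[0,0,0.0012],[0,0,0],0],[[0.0001,0.0036,0.0005],[0,0,-0.025],0],[[0.0002,0.0065,0.0004],[0,0,-0.045],0],[[0.0002,0.0065,0.0004],[0,0,-0.045],0],[[0.0002,0.0065,0.0004],[0,0,-0.045],0],[[0.0002,0.0065,0.0004],[0,0,-0.045],0],[[0.0002,0.0065,0.0004],[0,0,-0.045],0],[[0.0002,0.0065,0.0004],[0,0,-0.045],0],[[0.0001,0.0036,0.0004],[0,0,-0.025],0]]'
python3 - <<'E'
from h import *
from station import *
s=state(); e=s["ee_pos"]; print(e,s["contact_force"])
d=e[:2]-[659.3,-41.7]; print("r",np.hypot(*d),"th",np.arctan2(-d[1],-d[0])-.0652,"yaw",np.arctan2(s["eef_rot"][1,0],s["eef_rot"][0,0])-.0652)
import cv2
im=capture("wrist"); cv2.imwrite("pics/w4.png",im[:,:,::-1])
im=capture("top");cv2.imwrite("pics/t4.png",cv2.resize(im[110:230,240:370,::-1],None,fx=5,fy=5,interpolation=cv2.INTER_CUBIC))
E
```

```text
t: 9.1
ee_pos: [537.4, -119.7, 70.7]
eef_rot: [[0.845, 0.535, 0.0], [0.535, -0.845, -0.004], [-0.002, 0.004, -1.0]]
contact_force: [-1.3, -0.0, 6.1]
gripper_width: 0.3
[ 537.40832619 -119.72979029   70.66404793] [-1.26421372 -0.03062305  6.13110234]
r 144.72811860722658 th 0.5042244578842423 yaw 0.4998528910366378
```

View pics/w4.png

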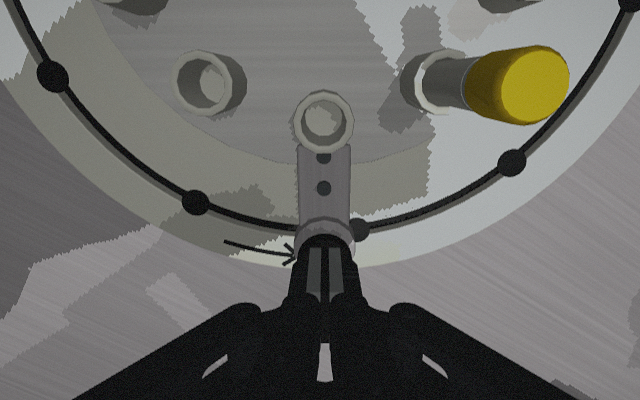

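Run:
```python
from h import *
from station import state
from scipy.optimize import least_squares
c=calibration("wrist"); e=state()["ee_pos"]
ob=np.array([(357.5,230),(196,203),(52.5,76),(512,162.5)]);k=np.array([1,0,9,2])
def P(p):
    a=p[2]+np.pi+k*np.pi/5
    return np.c_[p[0]+145*np.cos(a),p[1]+145*np.sin(a),k*0+33]
r=least_squares(lambda p:(proj(c,P(p))-ob).ravel(),[660,-42,.065]);print(r.x,r.fun.round(1))
x,y,w=r.x
d=e[:2]-r.x[:2];print("th tcp",np.arctan2(-d[1],-d[0])-w, np.hypot(*d))
for nm,uv,z in (("dot1",(323.5,156.5),54),("dot2",(323.5,188),54),("well",(323,118),72)):
    q=ray(c,uv,z);d=q[:2]-r.x[:2];print(nm,np.arctan2(-d[1],-d[0])-w,np.hypot(*d))
```

```text
[ 6.58859622e+02 -4.15775212e+01  6.74017934e-02] [-1.  -0.4  0.1 -0.7  0.9  0.6 -0.1  0. ]
th tcp 0.5064971566656992 144.3882926021507
dot1 0.5013231283444755 97.34593577784982
dot2 0.5007901500980181 112.62039251319771
well 0.4995185070407179 77.87494736964157
```

```bash
python3 -m handwheel '[[[0.0001,0.003,0.0004],[0,0,-0.02],0],[[0.0001,0.003,0.0004],[0,0,-0.02],0],[[0.0001,0.003,0.0004],[0,0,-0.02],0],[[0.0001,0.0022,0.0004],[0,0,-0.015],0],[[0,0.0015,0.0004],[0,0,-0.01],0],[[0,0.0015,0.0004],[0,0,-0.01],0],[[0,0.0004,0.0004],[0,0,-0.003],0],[[0,0,0.0003],[0,0,0],0],[[0,0,0.0003],[0,0,0],0],[[0,0,0.0003],[0,0,0],0]]'
python3 - <<'E'
from h import *
from station import *
s=state(); e=s["ee_pos"]; print(e,s["contact_force"])
d=e[:2]-[659.1,-41.65]; print("r",np.hypot(*d),"th",np.arctan2(-d[1],-d[0])-.066,"yaw",np.arctan2(s["eef_rot"][1,0],s["eef_rot"][0,0])-.066)
import cv2
im=capture("wrist"); cv2.imwrite("pics/w5.png",im[:,:,::-1])
E
```

```text
t: 10.45
ee_pos: [548.4, -134.5, 71.8]
eef_rot: [[0.786, 0.618, 0.007], [0.618, -0.786, -0.01], [-0.001, 0.012, -1.0]]
contact_force: [-1.2, 0.2, 5.8]
gripper_width: 0.1
[ 548.36961106 -134.493108     71.80750332] [-1.22620832  0.2170117   5.78750728]
r 144.50280874956428 th 0.6317567941486328 yaw 0.6007111865389914
```

View pics/w5.png

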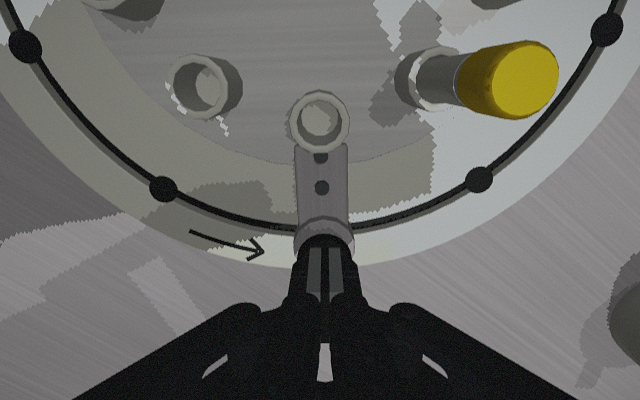

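```bash
cat > ang.py <<'E'
from h import *
from station import state
from scipy.optimize import least_squares
def ang(ob,k,arm,c):
    ob=np.array(ob);k=np.array(k); e=state()["ee_pos"]
    def P(p):
        a=p[2]+np.pi+k*np.pi/5
        return np.c_[p[0]+145*np.cos(a),p[1]+145*np.sin(a),k*0+33]
    r=least_squares(lambda p:(proj(c,P(p))-ob).ravel(),[660,-42,.065]);print(r.x,r.fun.round(1))
    w=r.x[2]; d=e[:2]-r.x[:2];print("th tcp",np.arctan2(-d[1],-d[0])-w, np.hypot(*d))
    for uv,z in arm:
        q=ray(c,uv,z);d=q[:2]-r.x[:2];print(uv,(np.arctan2(-d[1],-d[0])-w).round(4),np.hypot(*d).round(1))
E
python3 - <<'E'
from ang import *
import cv2
ang([(163,189),(479,180),(25.5,46.5),(606.5,30)],[0,2,9,3],[((321,157),54),((321.5,188),54),((319,119),72)],calibration("wrist"))
im=cv2.imread("pics/w5.png")
cv2.imwrite("pics/w5c.png",cv2.resize(im[80:270,240:400],None,fx=3.1,fy=3.1,interpolation=cv2.INTER_CUBIC))
cv2.imwrite("pics/w5d.png",cv2.resize(im[20:210,0:200],None,fx=3.1,fy=3.1,interpolation=cv2.INTER_CUBIC))
E
```

```text
[ 6.58476413e+02 -4.12590840e+01  6.66388186e-02] [ 0.4  0.  -0.4 -0.2  0.  -0.1 -0.   0.1]
th tcp 0.6361006547685816 144.27247635207846
(321, 157) 0.6331 97.6
(321.5, 188) 0.6305 112.7
(319, 119) 0.631 78.2
```

View pics/w5c.png

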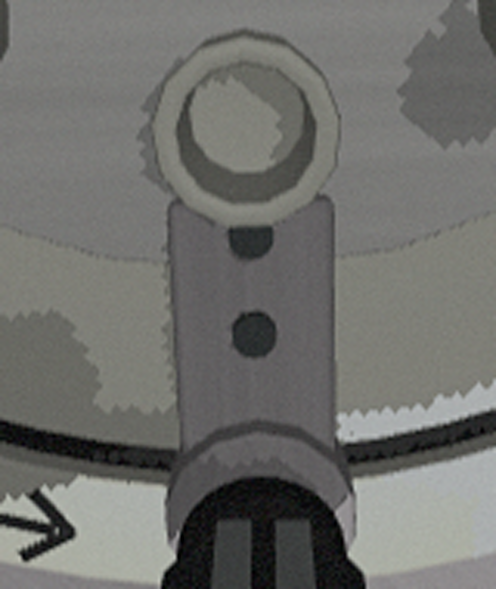

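The carousel reads about 0.630 rad, within the hole's ±0.012 rad catch range, so I'll lift straight up.

```bash
python3 -m handwheel '[[[0,0,-0.006],[0,0,0],0],[[0,0,-0.008],[0,0,0],0],[[0,0,-0.01],[0,0,0],0],[[0,0,-0.01],[0,0,0],0],[[0,0,-0.01],[0,0,0],0],[[0,0,-0.01],[0,0,0],0],[[0,0,0],[0,0,0],0],[[0,0,0],[0,0,0],0],[[0,0,0],[0,0,0],0],[[0,0,0],[0,0,0],0]]'
python3 - <<'E'
from h import *
from station import *
import cv2
s=state(); print(s["ee_pos"],s["contact_force"]); np.save("w6.npy",calibration("wrist")["extrinsics"])
im=capture("wrist"); cv2.imwrite("pics/w6.png",im[:,:,::-1])
im=capture("scene"); cv2.imwrite("pics/s6.png",cv2.resize(im[180:295,275:425,::-1],None,fx=5,fy=5,interpolation=cv2.INTER_CUBIC))
E
```

```text
t: 11.75
ee_pos: [547.7, -133.7, 128.8]
eef_rot: [[0.786, 0.618, 0.006], [0.618, -0.786, -0.01], [-0.002, 0.011, -1.0]]
contact_force: [-0.1, 0.0, -0.2]
gripper_width: -0.2
[ 547.66674826 -133.71013296  128.79923169] [-0.12200007  0.00131181 -0.2413902 ]
```

View pics/w6.png

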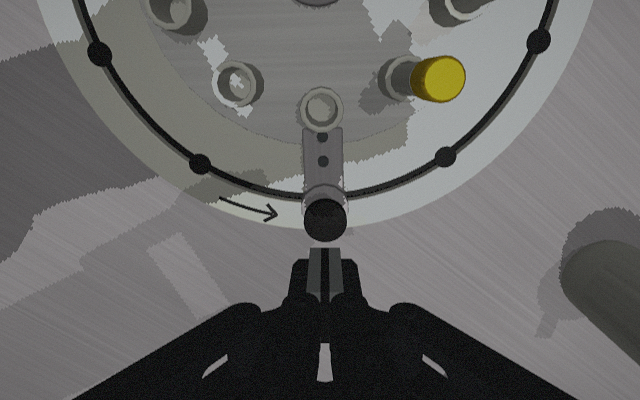

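View pics/s6.png

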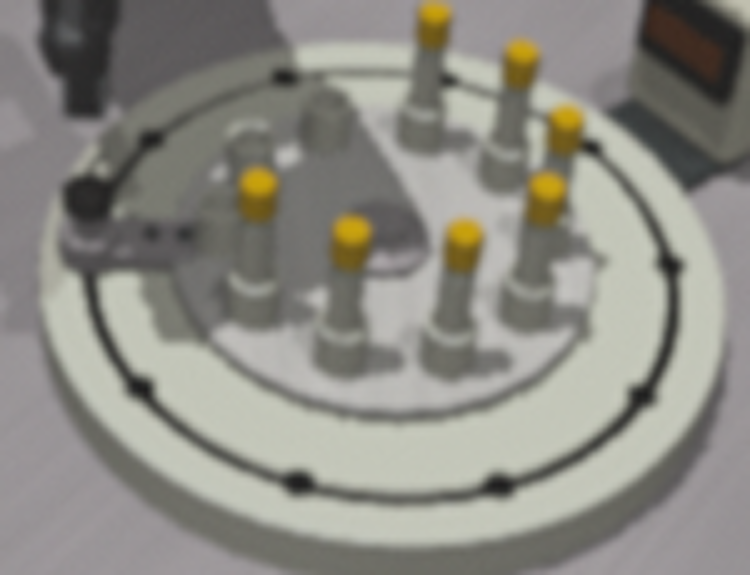

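Run:
```python
from ang import *
import cv2
c=calibration("wrist");c["extrinsics"]=np.load("w6.npy")
ang([(200,164),(445,157),(99,54),(539,41.5)],[0,2,9,3],[((322.5,161),54),((322,137),54),((321,109.5),72),((325.5,220),78),((325.5,220),73)],c)
cs=calibration("scene")
C=np.array([659.4,-41.9])
for z in (78,73,66,61): print(z,[proj(cs,[C[0]-145*np.cos(.065+t),C[1]-145*np.sin(.065+t),z]).round(2) for t in (0,.6283)])
a=cv2.imread("pics/scene0.png")
cv2.imwrite("pics/x0.png",cv2.resize(a[185:215,290:320],None,fx=13,fy=13,interpolation=cv2.INTER_CUBIC))
from station import capture
im=capture("scene")[:,:,::-1]
x=cv2.resize(im[208:238,277:307],None,fx=13,fy=13,interpolation=cv2.INTER_CUBIC)
cv2.imwrite("pics/x1.png",np.hstack([cv2.imread("pics/x0.png"),x]))
```

```text
[ 6.58396772e+02 -4.12434093e+01  6.66326416e-02] [-0.1  0.   0.1 -0.   0.7 -0.1 -0.7 -0.1]
th tcp 0.6292561968918298 144.2576100863344
(322.5, 161) 0.6284 112.8
(322, 137) 0.6297 97.6
(321, 109.5) 0.6289 79.4
(325.5, 220) 0.6339 143.2
(325.5, 220) 0.6339 145.3
78 [array([[304.9 , 194.47]]), array([[292.4, 217.3]])]
73 [array([[304.9 , 195.93]]), array([[292.46, 218.78]])]
66 [array([[304.91, 197.96]]), array([[292.53, 220.83]])]
61 [array([[304.92, 199.39]]), array([[292.58, 222.29]])]
```

View pics/x1.png

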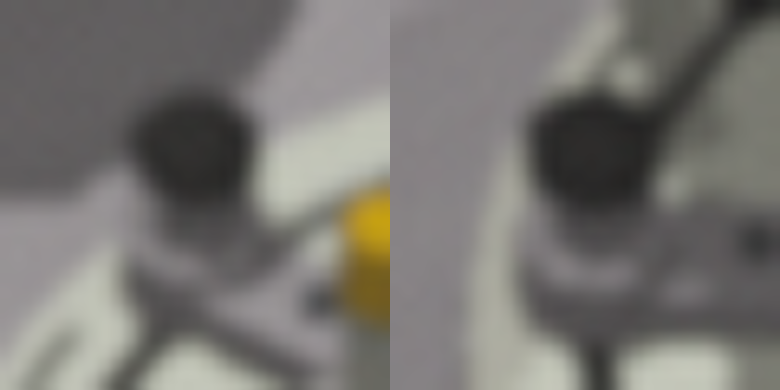

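The angle reads 0.629 rad. Whether the cap is fully up is hard to tell by eye, so I'll touch it lightly at about 76 mm. An up plunger pushes back there with over 3.5 N; a down one at 73 mm isn't reached. Either way it stays under 5 mm pressed, so it stays locked.

```bash
python3 -m handwheel '[[[0,0,0.015],[0,0,0],0],[[0,0,0.015],[0,0,0],0],[[0,0,0.01],[0,0,0],0],[[0,0,0.005],[0,0,0],0],[[0,0,0.003],[0,0,0],0],[[0,0,0],[0,0,0],0],[[0,0,0],[0,0,0],0],[[0,0,0],[0,0,0],0],[[0,0,0],[0,0,0],0],[[0,0,0],[0,0,0],0]]'
```

```text
t: 13.15
ee_pos: [548.0, -134.5, 78.1]
eef_rot: [[0.786, 0.618, 0.006], [0.618, -0.786, -0.01], [-0.002, 0.012, -1.0]]
contact_force: [-1.0, -0.2, 2.5]
gripper_width: -0.4
```

Contact came at z = 78.1 mm with 2.5 N, so the plunger is fully up. Now lifting the hand away.

```bash
python3 -m handwheel '[[[0,0,-0.01],[0,0,0],0],[[0,0,-0.015],[0,0,0],0],[[0,0,-0.025],[0,0,0],0],[[0,0,-0.025],[0,0,0],0],[[0,0,-0.025],[0,0,0],0],[[0,0,-0.025],[0,0,0],0],[[-0.03,0,0],[0,0,0],0],[[-0.03,0,0],[0,0,0],0],[[0,0,0],[0,0,0],0],[[0,0,0],[0,0,0],0]]'
python3 - <<'E'
from h import *
from station import *
import cv2
s=state(); print(s["ee_pos"],s["contact_force"],abs(s["qd"]).max()); np.save("w7.npy",calibration("wrist")["extrinsics"])
im=capture("wrist"); cv2.imwrite("pics/w7.png",im[:,:,::-1])
im=capture("scene"); cv2.imwrite("pics/s7.png",im[:,:,::-1])
E
```

```text
t: 14.4
ee_pos: [500.3, -170.4, 216.2]
eef_rot: [[0.785, 0.619, 0.015], [0.619, -0.785, -0.014], [0.003, 0.02, -1.0]]
contact_force: [0.2, 1.2, 0.2]
gripper_width: -0.0
[ 500.30562644 -170.43383587  216.20289171] [0.21198719 1.19742674 0.23738427] 0.009974399332962316
```

View pics/w7.png

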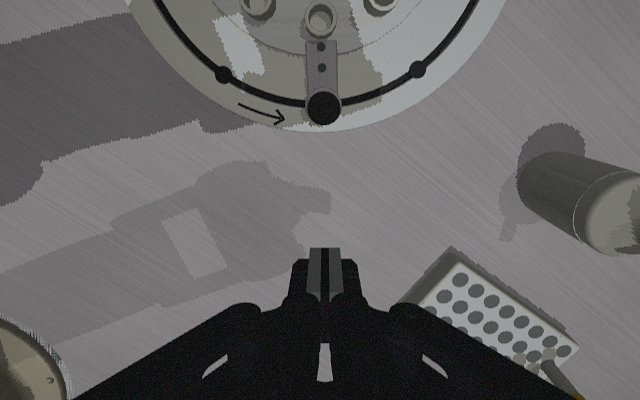

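View pics/s7.png

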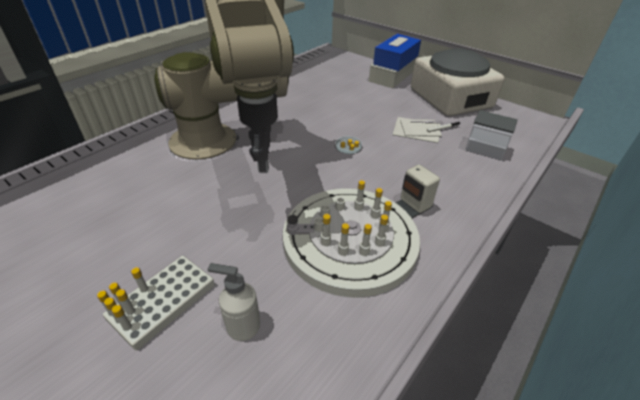

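The arm stands between holes at (223,75) and (418,70) in the wrist picture, the cap at (323,108). All seven tubes are standing, the hand is clear, and the rack, bottle and dish look unmoved.

Run:
```python
from station import hand_in
print(hand_in())
```

```text
the job is handed in; nothing more can be done
None
```

The carousel is on by one place. I pressed the plunger with closed fingertips, swung it anticlockwise about 36°, let it spring up into the next hole, took the hand clear and handed in at about 14.5 s.

**Checks**
- **Angle:** after release the wrist camera read 0.628–0.630 rad on the arm's two dark dots and its inner well, against a target of 0.6283. The cap itself read 0.634.
- **Plunger up:** the camera views could not settle this. A light touch met the cap at z = 78.1 mm with 2.5 N, which matches fully up. That touch was an extra contact after the release; the hand then lifted away.
- **Surroundings:** the last pictures show all seven tubes standing and the rack, bottle and dish apparently unmoved. I judged that by eye and did not measure it.

**What disagreed**
- The scene and top cameras placed the drum about 3 mm apart, so I averaged their fits with the wrist camera's.
- The fingertips crept up to about 73.3 mm early in the swing, close to where the collar rubs the ring. I pressed further down before going on.
- The last swing step went about 0.03 rad further than commanded. The arm read about 0.631 before release, within the hole's catch range.

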